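# Set the clearance of a small screw press

### The job

On the readout, press the green key (on) and then the white key (zero), each all the way down and one at a time, letting each spring back; leave the red key alone. Then turn the black knob of the screw press clockwise (seen from above) until the screw seats, back it off a quarter turn, and finish still gripping the knob so that it cannot creep. Do not push the glassware and the other small things about.

Things in the scene. Friction and masses are not known exactly. Their poses are not given: they have to be found in the camera images.
- press: screw press, fixed to the bench: grey base plate 110 x 130 mm, 14 mm thick, two steel columns 94 mm apart along its y, and over them a grey bridge 36 (x) x 125 (y) mm whose top is 118 mm above the bench. The thumbscrew stands on the middle of the bridge; a flat collar 44 mm across round it (top at 120 mm) has twelve tick marks, the four long ones 90 degrees apart. Column-top nuts stand 5 mm above the bridge. Origin: centre of the underside on the bench; z up
- knob_head: black ribbed round knob of the thumbscrew, 32 mm across, 24 mm tall, with a white index line on its top. Origin: the centre of the knob, on the vertical screw axis, half-way up, 150 mm above the bench; z up; the index line points along its -x. Grip it round its side from above. It does not rise or sink as it turns; the spindle below it does
- thumbscrew (a joint): angle of the knob in rad: 0 = seated (the brass foot rests on the steel anvil, a hard stop), grows counter-clockwise seen from above as it is backed off; a quarter turn is 1.571. Starts 0.7 to 1.3 above the stop; upper stop at 3.0. The foot rises 1.9 mm per rad. Turns with about 0.05 N m of friction and stays where it is left
- readout: grey readout box, fixed to the bench, 110 x 180 mm, top 30 mm above the bench, dark display window on the far half, row of three keys along its y on the near half (20 mm to the -x side of its centre). Origin: centre of the underside; z up. Tall fixed equipment, the highest a grey cast instrument 286 mm tall at the left, stands farther back on the bench, from about 0.62 m ahead of the robot base: keep the hand clear of it
- green_key_top (a point): centre of the top face of the green key (key 26 mm across, 52 mm above the bench), in the row of three keys 52 mm apart on the readout; pressed straight down. Which colour is in which place varies
- white_key_top (a point): centre of the top face of the white key (key 26 mm across, 52 mm above the bench), in the row of three keys 52 mm apart on the readout; pressed straight down. Which colour is in which place varies
- red_key_top (a point): centre of the top face of the red key (key 26 mm across, 52 mm above the bench), in the row of three keys 52 mm apart on the readout; pressed straight down. Which colour is in which place varies
- green_key (a joint): push position of the green key in m: 0 = up, 0.006 = fully down. Spring return, fully down takes about 5 N. Press first.
- white_key (a joint): push position of the white key in m: 0 = up, 0.006 = fully down. Spring return, fully down takes about 5 N. Press second.
- red_key (a joint): push position of the red key in m: 0 = up, 0.006 = fully down. Spring return, fully down takes about 5 N. Not to be pressed.
- dropper_mid (a point): brown dropper bottle with a red teat, 37 mm across, 96 mm tall, standing loose on the bench, a bystander; this point is its centre, 48 mm up
- beaker_mid (a point): empty glass beaker, 59 mm across, 71 mm tall, standing loose on the bench, a bystander; this point is its centre, 35.5 mm up
- crucible_mid (a point): white porcelain crucible, 41 mm across, 32 mm tall, standing loose on the bench, a bystander; this point is its centre, 16 mm up
- stopper_mid (a point): red-brown rubber stopper, 25 mm across, 24 mm tall, standing loose on the bench, a bystander; this point is its centre, 12 mm up
Mind the look-alikes: they are no part of the job. What is meant by the press is not turquoise, and is the larger of those in its own colour.

How it is judged:
By the outcome, as a careful person would: the job done as asked, in the order asked, and still so for the second after the job is handed in, while the arm keeps its last pose, push and grip.
It also fails if it takes over 61 s, if anything falls off the work surface, if the arm or the gripper's body presses on something with over 40 N, if the wrist force passes 120 N, or if a joint passes its speed limit or range.

### The arm

A 7-joint arm with a two-finger parallel gripper is mounted at the origin on a cart in front of the work surface, level with it; the furniture and walls round the work are solid. World frame = base frame: x ahead of the robot, y to its left, z up, the work surface at z = 0. Lengths are in mm, angles in rad, forces in N, time in s.
With the tool pointing down it reaches from about 400 to 875 mm from the base axis. Payload 6.5 kg.
Tool frame: the origin (TCP) lies at the very end of the fingers, on their centre line; the grasp point (between the pads) lies behind it (manip.tcp_to_grasp is the z of the grasp point in the tool frame, in mm); z points along the fingers, y is the direction in which the jaws open and shut (so a half turn about z gives the same grasp; the last joint's range is limited). The gripper opens to 85 mm and grips with 20 to 120 N. Pads are 22 mm wide; open, the fingers measure 114 mm over their backs; the gripper's body (76 mm by 85 mm) begins 54 mm behind the grasp point. The pads swing forward as they close: fully open they stand 13 mm farther back than shut.
Start: joints at [-1.229, 0.536, -0.004, 1.538, 0.003, 1.067, -0.071], TCP at [257.779, 596.691, 231.29] pointing down, gripper open.
Joint ranges: [-2.7, 2.7], [-0.37, 2.16], [-1.27, 1.26], [0.24, 2.4], [-1.31, 4.45], [0.19, 1.91], [-2.76, 2.76]. Speed limits (rad/s): [2.39, 2.39, 3.14, 3.14, 3.14, 3.14, 3.14].

### API

Orientations are given as a unit quaternion [w, x, y, z].
In Python, from station import manip gives the robot as it stands.
- The arm moves only by the tool jog_arm, never from a script. Its argument "commands" is text: rows parted by semicolons, each of 7 numbers parted by spaces: the opening in per cent of the stroke, from 0 (shut) to 100 (fully open), then the shift along the tool's x, y, z in mm, then the turn, a rotation vector about the tool's x, y, z in rad. A call has 1 to 10 rows; each row shifts and turns the commanded pose from where the row before left it, along the tool's axes as they then stand; what a row does not reach is not made up. A row lasts 1/12 s, in which the tool goes at most 41.7 mm and 7.16 degrees, less where a joint would pass 70% of its speed; a pose out of reach is approached as far as the arm can. A call is refused whole if a number of a shift passes 41.7 or a number of a turn 0.125, either way. A call with a gripper value outside its range is refused whole. The fingers move at their own pace and stop on an object; "grip_force" is the grip in N (left out, the last holds). Time passes only in rows, so rows that do not move let the fingers close. It gives the time, the measured TCP pose, the force and the opening at its end, in the units of the state.
- manip.observe(): the state, without advancing time (a new reading comes with each control period).
- manip.capture(name): name is "scene" or "top"; returns the picture (384x512x3 uint8, red, green, blue); there is no depth.
- manip.camera_model(name): a dict with "fx", "fy", "cx", "cy" (pixels), "origin" and "orientation" of the camera in the world. Camera axes: x right, y up, looking along -z (the intrinsics and any distortion apply to the point x, -y, -z); pixel columns grow to the right and rows downward; lengths in mm; the calibration is good to about 2 mm. A picture is of the moment at which its call begins. camera_model takes no time and is no camera call.
- manip.finish_job(): hands the job in, once; it reports no verdict.
The state is a dict: "t": time; "joint_pos": joint angles; "qvel": joint speeds; "joint_efforts": joint torques, N m; "tcp_pos": TCP position; "tcp_rot": TCP orientation; "force": force on the tool from outside, world axes, zero at the start; "torque": the same for the moment, N m; "gripper_width": opening from 0.0 (shut) to 1.0 (fully open).
Only numpy, scipy, OpenCV 4.12 (cv2) and the standard library are available. Lean on these libraries where they do the work, as an engineer would, in place of code of your own. Each camera call takes 0.05 s, during which the arm holds its last target. There are 200 camera calls.

## Working session

There is one attempt and no reset: what is moved stays moved. The work goes in short steps, Python scripts to look and compute and a tool call to move; the robot and the scene stay as the last step left them, time stands still between calls to the robot, and variables do not carry over. Pictures are saved under pics/ and viewed, about 8 in all and at most 12, crops included, and the job is handed in when it is done.

Besides the shell and the picture viewer there is one more tool, called by a JSON object that holds its "api" and its "payload", one argument or row to a line. jog_arm: Moves the arm, as the interface text tells. Its arguments: {"type":"object","properties":{"commands":{"type":"string"},"grip_force":{"type":"number"}},"required":["commands"]}

```bash
mkdir -p pics
python3 - <<'E'
from station import manip
import cv2
for n in("scene","top"):
    im=manip.capture(n); cv2.imwrite(f"pics/{n}0.png",cv2.cvtColor(im,cv2.COLOR_RGB2BGR)); print(n,manip.camera_model(n))
print(manip.observe(),manip.tcp_to_grasp)
E
ls
```

```text
scene {'fx': 368.0520601935795, 'fy': 368.0520601935795, 'cx': 252.70405647283923, 'cy': 193.81709066879918, 'origin': array([   5.37628402, -923.66963665, 1117.09189643]), 'orientation': array([ 0.89448624,  0.36311265, -0.09884233, -0.24139959])}
top {'fx': 386.66412009841065, 'fy': 386.66412009841065, 'cx': 249.6474797476473, 'cy': 195.0557593772938, 'origin': array([ 234.17005331,  -53.34150459, 1418.04892526]), 'orientation': array([-0.65837879, -0.06986814,  0.07453771,  0.74572109])}
{'t': 0.1, 'joint_pos': array([-1.22919455,  0.53711452, -0.00439323,  1.53876181,  0.00264587,
        1.0673161 , -0.07116504]), 'qvel': array([-0.00113272, -0.00070027,  0.00199475, -0.00338074, -0.00050517,
       -0.0016638 , -0.00194763]), 'joint_efforts': array([ 3.50400202e-03, -5.84560418e+01,  1.05236750e+00, -2.59774911e+01,
        1.26492715e-02,  4.57977541e-03, -1.95362190e-05]), 'tcp_pos': array([257.6103785 , 596.15176887, 230.49040441]), 'tcp_rot': array([-7.19163207e-05,  2.02446907e-01,  9.79292915e-01, -7.94539979e-04]), 'force': array([ 0.0633944 ,  0.2818969 , -0.27904877]), 'torque': array([ 0.02968595, -0.00947305,  0.04283997]), 'gripper_width': 1.0000169364299247} -18.700000000000003
pics
```

View pics/scene0.png

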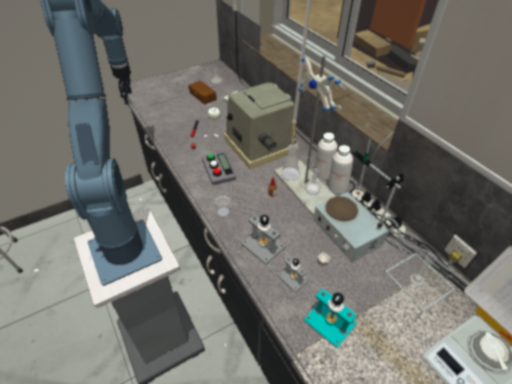

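View pics/top0.png

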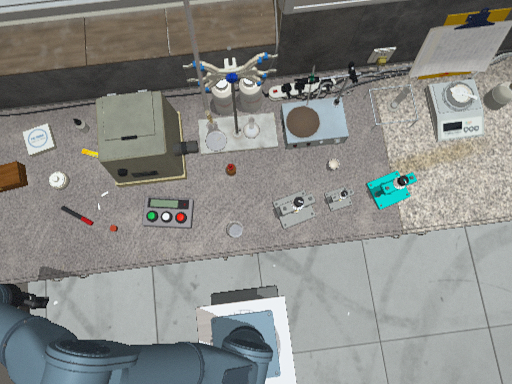

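The top view shows three press look-alikes: large grey (295,205), small grey (340,197) and turquoise (392,188). I choose the large grey one. The keys are green (152,215), white (166,216) and red (181,217). The bystanders are the beaker (235,230), dropper (231,169), crucible (334,165) and stopper (113,228).

```bash
cat > h.py <<'E'
import numpy as np,cv2
from scipy.spatial.transform import Rotation as R
def cam(m):
    w,x,y,z=m["orientation"]; return R.from_quat([x,y,z,w]).as_matrix(),np.array(m["origin"])
def ray(m,u,v):
    r,o=cam(m); d=r@np.array([(u-m["cx"])/m["fx"],-(v-m["cy"])/m["fy"],-1]); return o,d/np.linalg.norm(d)
def plane(m,u,v,z):
    o,d=ray(m,u,v); return o+d*(z-o[2])/d[2]
def proj(m,p):
    r,o=cam(m); c=r.T@(np.array(p)-o); return m["cx"]+m["fx"]*c[0]/-c[2],m["cy"]-m["fy"]*c[1]/-c[2]
def two(m1,a,m2,b):
    o1,d1=ray(m1,*a);o2,d2=ray(m2,*b)
    s=np.linalg.lstsq(np.c_[d1,-d2],o2-o1,rcond=None)[0]; p,q=o1+d1*s[0],o2+d2*s[1]
    return (p+q)/2,np.linalg.norm(p-q)
def blob(im,lo,hi,box):
    x0,y0,x1,y1=box; h=cv2.cvtColor(im[y0:y1,x0:x1],cv2.COLOR_BGR2HSV)
    k=cv2.inRange(h,np.array(lo),np.array(hi)); n,l,s,c=cv2.connectedComponentsWithStats(k)
    i=1+np.argmax(s[1:,4]); return c[i]+[x0,y0],s[i,4]
E
python3 - <<'E'
from h import *; from station import manip
T,S=[manip.camera_model(n) for n in("top","scene")]
t,s=cv2.imread("pics/top0.png"),cv2.imread("pics/scene0.png")
g=((45,90,40),(90,255,255)); w=((0,0,190),(180,50,255)); r=((0,150,100),(8,255,255)); k=((0,0,0),(180,255,55))
for nm,c,bt,bs in(("green",g,(142,205,162,226),(203,148,220,166)),("white",w,(160,208,174,224),(205,155,222,172)),("red",r,(174,208,190,226),(208,160,226,180)),("knob",k,(285,192,310,214),(252,210,276,230)),("dropper",r,(224,162,238,176),(264,175,280,198))):
    a,na=blob(t,*c,bt); b,nb=blob(s,*c,bs); p,e=two(T,a,S,b)
    print(nm,a.round(1),na,b.round(1),nb,p.round(1),round(e,1),"plane top/scene",plane(T,*a,52 if nm!="knob" else 155).round(1),plane(S,*b,52 if nm!="knob" else 152).round(1))
for nm,u,v,z in(("beaker",235,230,40),("dropper",231,169,80),("crucible",334,165,25),("stopper",113,228,15)): print(nm,plane(T,u,v,z).round())
up=lambda im,x0,y0,x1,y1:cv2.resize(im[y0:y1,x0:x1],(390,300),interpolation=cv2.INTER_CUBIC)
cv2.imwrite("pics/c1.png",np.vstack([np.hstack([up(t,268,180,333,230),up(s,225,195,303,255)]),np.hstack([up(t,135,190,200,240),up(s,190,140,255,190)])]))
E
```

```text
green [151.1 215.4] 50 [210.5 156.4] 31 [488.6 281.7  39.4] 0.6 plane top/scene [486.6 278.6  52. ] [482.7 267.7  52. ]
white [165.4 216. ] 39 [213.1 162.4] 17 [477.9 229.1  48. ] 2.0 plane top/scene [478.1 228.   52. ] [475.1 224.9  52. ]
red [180.  216.8] 45 [216.3 170.4] 32 [468.6 178.3  44.4] 2.9 plane top/scene [468.6 176.6  52. ] [463.8 170.7  52. ]
knob [297.3 204. ] 15 [263.8 221.1] 30 [ 450.7 -234.3  138.1] 5.1 plane top/scene [ 445.4 -231.1  155. ] [ 446.9 -244.6  152. ]
dropper [230.  166.3] 27 [272.5 182.5] 12 [628.6 -21.8  61.1] 1.9 plane top/scene [632.2 -21.9  52. ] [633.  -13.9  52. ]
beaker [399. -13.  40.]
dropper [614. -25.  80.]
crucible [ 597. -407.   25.]
stopper [464. 429.  15.]
```

View pics/c1.png

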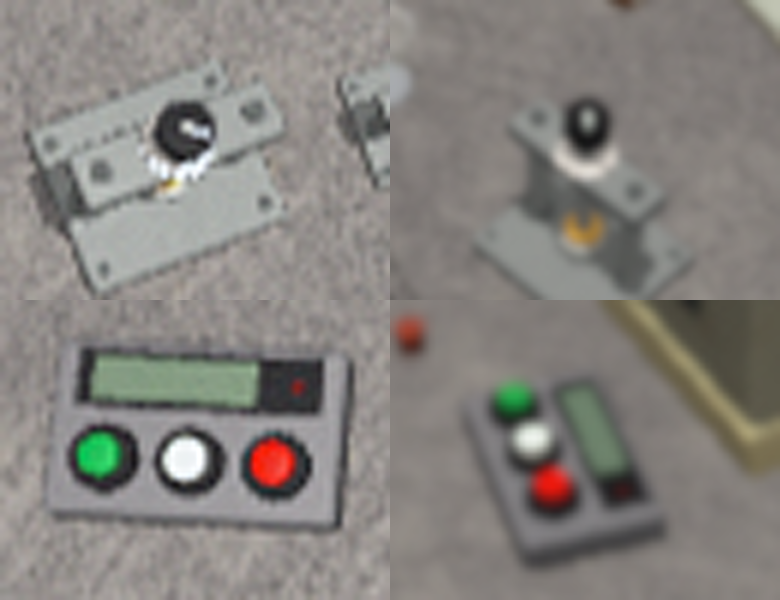

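The crop confirms the large grey press: full-size bridge, collar and knob, with the index line pointing right and slightly down. The keys from left to right are green, white, red. Next I refine the press axis from the nuts and the knob, and work out the moves.

```bash
cat >> h.py <<'E'
def tool(o,target,yaw=None):
    """needed shift in tool axes (from measured pose) and turn about tool z to bring tool y to azimuth yaw (mod pi)"""
    w,x,y,z=o["tcp_rot"]; r=R.from_quat([x,y,z,w]).as_matrix()
    d=r.T@(np.array(target)-o["tcp_pos"]); az=np.arctan2(r[1,1],r[0,1])
    t=None if yaw is None else round((az-yaw+np.pi/2)%np.pi-np.pi/2,3)
    return d.round(1),"tool-y az",round(az,3),"turn z",t,"tilt",R.from_matrix(np.diag([1,1,1])@r).as_matrix()[:,2].round(3)
E
python3 - <<'E'
from h import *; from station import manip
T,S=[manip.camera_model(n) for n in("top","scene")]
f=lambda x,y,k,x0,y0:((x+.5)/k-.5+x0,(y+.5)/k-.5+y0)
tn=[f(101,172,6,268,180),f(252,110,6,268,180)]; sn=[f(150,118,5,225,195),f(247,190,5,225,195)]
for a,b in zip(tn,sn): print("nut",two(T,a,S,b),plane(T,*a,123).round(1),plane(S,*b,123).round(1))
a,b=[plane(T,*q,123) for q in tn]; print("mid",(a+b)/2,"len",np.linalg.norm(a-b),"yaw",np.arctan2(-(a-b)[0],(a-b)[1]))
a,b=[plane(S,*q,123) for q in sn]; print("midS",(a+b)/2,"len",np.linalg.norm(a-b))
# knob: dark + enclosed white, circle fit
t=cv2.imread("pics/top0.png"); x0,y0=268,180
c=cv2.resize(t[180:230,268:333],None,fx=6,fy=6,interpolation=cv2.INTER_CUBIC)
k=(cv2.cvtColor(c,cv2.COLOR_BGR2GRAY)<90).astype(np.uint8); k[:, :140]=0;k[:,228:]=0;k[:80]=0;k[175:]=0
ct=max(cv2.findContours(k,0,2)[0],key=cv2.contourArea); (x,y),r=cv2.minEnclosingCircle(ct); print("knob circ",x,y,r, plane(T,*f(x,y,6,268,180),152).round(1),"r mm",r/6*1300/386)
print("knobS",plane(S,*f(197,125,5,225,195),150).round(1), two(T,f(x,y,6,268,180),S,f(197,125,5,225,195)))
c0=np.array([450,-233,162]); 
l=plane(T,*f(207,133,6,268,180),162)-plane(T,*f(188,126,6,268,180),162); print("index az",np.arctan2(l[1],l[0]))
o=manip.observe(); print(tool(o,[487,279,130],1.4))
E
```

```text
nut (array([ 442.57848387, -190.85217061,  115.4372875 ]), np.float64(0.7223576436017894)) [ 441.7 -190.2  123. ] [ 438.9 -196.3  123. ]
nut (array([ 467.04359524, -281.30073806,  116.66992471]), np.float64(1.1157986678269747)) [ 466.4 -280.4  123. ] [ 463.6 -285.3  123. ]
mid [ 454.07957673 -235.28046994  123.        ] len 93.54668466213994 yaw 0.26754567151564274
midS [ 451.23452248 -240.79525787  123.        ] len 92.29530784091887
knob circ 184.93209838867188 131.72891235351562 31.56147575378418 [ 453.7 -236.5  152. ] r mm 17.715854265941033
knobS [ 451.8 -237.7  150. ] (array([ 453.4911234 , -236.72618902,  148.38972111]), np.float64(1.7729056637852474))
index az -2.0578276456564
(array([-336.3, -200. ,  100.9]), 'tool-y az', np.float64(1.163), 'turn z', np.float64(-0.237), 'tilt', array([-0.   , -0.002, -1.   ]))
```

{"api": "jog_arm", "payload": {
  "commands": "0 -20 -12 8 0 0 0; 0 -34 -20 10 0 0 0; 0 -34 -20 10 0 0 0; 0 -34 -20 10 0 0 0; 0 -34 -20 10 0 0 0; 0 -34 -20 10 0 0 0; 0 -34 -20 10 0 0 0; 0 -34 -20 10 0 0 0; 0 -34 -20 10 0 0 0; 0 -30 -18 10 0 0 0",
  "grip_force": 80
}}

```text
t: 0.93
tcp_pos: [479.2, 291.9, 132.7]
tcp_rot: [0.0, 0.203, 0.979, -0.0]
force: [1.1, 0.9, 0.7]
gripper_width: 0.0
```

{"api": "jog_arm", "payload": {
  "commands": "0 -14 0 20 0 0 0; 0 0 0 0 0 0 0; 0 0 0 0 0 0 0"
}}

```text
t: 1.18
tcp_pos: [490.5, 288.0, 112.2]
tcp_rot: [-0.001, 0.203, 0.979, -0.001]
force: [-0.2, 0.4, -0.3]
gripper_width: 0.002
```

Run:
```python
from h import *; from station import manip
o=manip.observe(); print(o["tcp_pos"],o["force"],o["gripper_width"],o["joint_pos"],tool(o,[487,279,60]),tool(o,[478,228,60]))
t=manip.capture("top")[170:250,110:220,::-1];s=manip.capture("scene")[110:200,170:280,::-1]
cv2.imwrite("pics/k1.png",np.hstack([cv2.resize(t,(390,300),interpolation=2),cv2.resize(s,(390,300),interpolation=2)]))
```

```text
[490.45701062 287.97551269 112.20764921] [-0.23781735  0.38965867 -0.34845835] 0.0016215842361522246 [-0.64465731  0.55698981  0.04588797  1.8455061  -0.0360615   0.7424762
  0.58208   ] (array([-0.5, -9.5, 52.2]), 'tool-y az', np.float64(1.161), 'turn z', None, 'tilt', array([-0.002, -0.001, -1.   ])) (array([-12.5, -59.9,  52.3]), 'tool-y az', np.float64(1.161), 'turn z', None, 'tilt', array([-0.002, -0.001, -1.   ]))
```

View pics/k1.png

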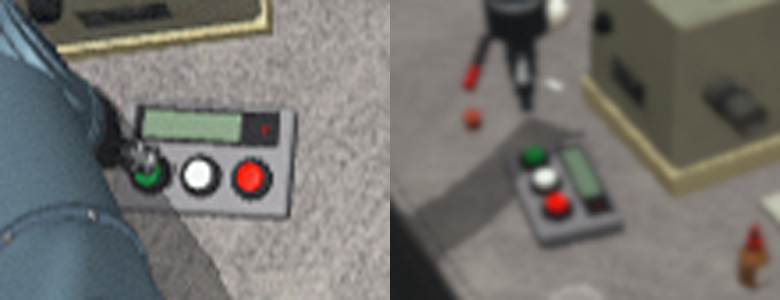

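The view shows the closed hand just behind and above the green key, as measured. Pressing green.

{"api": "jog_arm", "payload": {
  "commands": "0 0 -9.5 18 0 0 0; 0 0 0 18 0 0 0; 0 0 0 12 0 0 0; 0 0 0 6 0 0 0; 0 0 0 4 0 0 0; 0 0 0 4 0 0 0; 0 0 0 3 0 0 0; 0 0 0 0 0 0 0; 0 0 0 0 0 0 0"
}}

```text
t: 2.03
tcp_pos: [487.2, 281.3, 48.9]
tcp_rot: [0.0, 0.202, 0.979, 0.001]
force: [-1.1, 1.9, 3.5]
gripper_width: 0.002
```

{"api": "jog_arm", "payload": {
  "commands": "0 0 -1 2 0 0 0; 0 0 0 2 0 0 0; 0 0 0 2 0 0 0; 0 0 0 0 0 0 0; 0 0 0 0 0 0 0"
}}

```text
t: 2.45
tcp_pos: [487.6, 280.6, 45.6]
tcp_rot: [0.001, 0.202, 0.979, 0.001]
force: [-7.9, -1.5, 33.2]
gripper_width: 0.002
```

Green bottomed out: 33 N at z 45.6. Lift, move to white and press.

{"api": "jog_arm", "payload": {
  "commands": "0 0 0 -12 0 0 0; 0 0 0 -20 0 0 0; 0 0 0 -10 0 0 0; 0 -6 -25 0 0 0 0; 0 -6 -25 0 0 0 0; 0 0 0 0 0 0 0; 0 0 0 0 0 0 0"
}}

```text
t: 3.03
tcp_pos: [477.9, 226.4, 84.1]
tcp_rot: [-0.0, 0.204, 0.979, -0.001]
force: [0.4, -0.4, -0.4]
gripper_width: -0.001
```

Run:
```python
from h import *; from station import manip
o=manip.observe(); print(o["force"],tool(o,[478,228,46]))
t=manip.capture("top")[170:250,110:220,::-1];s=manip.capture("scene")[110:200,170:280,::-1]
cv2.imwrite("pics/k2.png",np.hstack([cv2.resize(t,(390,300),interpolation=2),cv2.resize(s,(390,300),interpolation=2)]))
```

```text
[ 0.39024199 -0.40132345 -0.40835639] (array([ 0.6,  1.5, 38.1]), 'tool-y az', np.float64(1.16), 'turn z', None, 'tilt', array([-0.   , -0.001, -1.   ]))
```

View pics/k2.png

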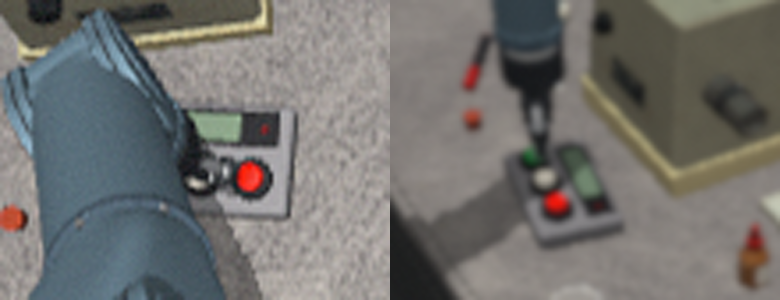

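The hand is over the white key, and green is back up. Pressing white.

{"api": "jog_arm", "payload": {
  "commands": "0 0 1 12 0 0 0; 0 0 0 12 0 0 0; 0 0 0 6 0 0 0; 0 0 0 4 0 0 0; 0 0 0 3 0 0 0; 0 0 0 3 0 0 0; 0 0 0 2.5 0 0 0; 0 0 0 0 0 0 0; 0 0 0 0 0 0 0"
}}

```text
t: 3.88
tcp_pos: [477.5, 230.0, 45.3]
tcp_rot: [-0.001, 0.202, 0.979, -0.0]
force: [-15.2, -5.7, 49.8]
gripper_width: 0.001
```

{"api": "jog_arm", "payload": {
  "commands": "0 0 0 -15 0 0 0; 0 0 0 -35 0 0 0; 0 0 0 -40 0 0 0; 0 0 0 -40 0 0 0; 0 -6 -16 -25 0 0 0; 0 -13.5 -36 0 0 0 0; 0 -13.5 -36 0 0 0 0; 0 -13.5 -36 0 0 0 0; 0 -13.5 -36 0 0 0 0; 0 -13.5 -36 0 0 0 0"
}}

```text
t: 4.72
tcp_pos: [467.8, 18.8, 196.9]
tcp_rot: [0.0, 0.202, 0.979, 0.0]
force: [1.4, -0.4, 0.5]
gripper_width: -0.001
```

{"api": "jog_arm", "payload": {
  "commands": "0 -13.5 -36 0 0 0 0; 0 -13.5 -36 0 0 0 0; 0 -13.5 -36 0 0 0 0; 0 -13.5 -36 0 0 0 0; 0 -13.5 -36 0 0 0 0; 0 -13.5 -36 0 0 0 0; 0 -8 -20 0 0 0 0; 0 0 0 0 0 0 0; 0 0 0 0 0 0 0"
}}

```text
t: 5.47
tcp_pos: [455.7, -232.7, 196.6]
tcp_rot: [-0.0, 0.204, 0.979, -0.0]
force: [0.5, 1.1, 0.3]
gripper_width: 0.0
```

Run:
```python
from h import *; from station import manip
o=manip.observe(); print(o["joint_pos"],o["tcp_pos"],o["force"],tool(o,[453.5,-236,190],0.46))
```

```text
[ 0.17744023  0.35133479  0.25364447  1.94595909 -0.11379048  0.85792707
  1.65069699] [ 455.73913429 -232.68357879  196.59773564] [0.49906911 1.11581042 0.26100661] (array([ 0.7, -3.9,  6.6]), 'tool-y az', np.float64(1.16), 'turn z', np.float64(0.7), 'tilt', array([-0., -0., -1.]))
```

{"api": "jog_arm", "payload": {
  "commands": "100 0.7 -3.9 0 0 0 0.12; 100 0 0 0 0 0 0.12; 100 0 0 0 0 0 0.12; 100 0 0 0 0 0 0.12; 100 0 0 0 0 0 0.12; 100 0 0 0 0 0 0.12; 100 0 0 0 0 0 0.12; 100 0 0 0 0 0 0; 100 0 0 0 0 0 0"
}}

```text
t: 6.22
tcp_pos: [454.3, -233.1, 196.6]
tcp_rot: [-0.0, 0.582, 0.813, 0.0]
force: [0.1, -0.3, 0.5]
gripper_width: 0.997
```

Run:
```python
from h import *; from station import manip
o=manip.observe(); print(o["joint_pos"],o["tcp_pos"],o["gripper_width"],tool(o,[453.5,-236,134]))
S=manip.camera_model("scene");T=manip.camera_model("top")
s=manip.capture("scene")[:,:,::-1].copy();t=manip.capture("top")[:,:,::-1].copy()
print("axis proj",proj(S,[453.5,-236,150]),proj(T,[453.5,-236,150]),proj(S,o["tcp_pos"]))
cv2.imwrite("pics/p1.png",np.hstack([cv2.resize(t[170:230,260:338],(390,300),interpolation=2),cv2.resize(s[180:240,225:303],(390,300),interpolation=2)]))
```

```text
[ 0.03464343  0.36544783  0.43559362  1.95612243 -0.20037616  0.86205043
  0.90503029] [ 454.31209613 -233.1496288   196.61964262] 0.9973763569019962 (array([-2.5, -1.7, 62.6]), 'tool-y az', np.float64(0.329), 'turn z', None, 'tilt', array([-0.,  0., -1.]))
axis proj (np.float64(264.15031087038517), np.float64(219.08295478950055)) (np.float64(298.19397997363046), np.float64(201.73267787376415)) (np.float64(264.2438954288971), np.float64(209.4116953364797))
```

View pics/p1.png

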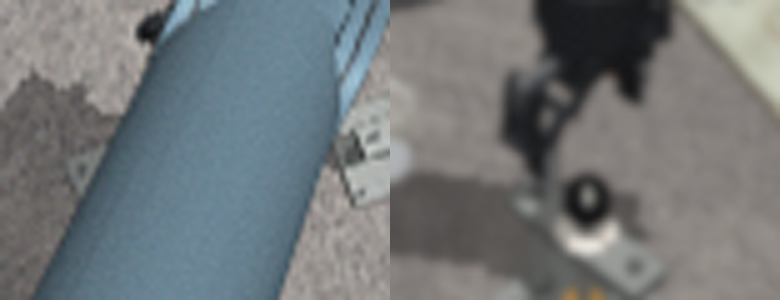

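The open fingers straddle the knob: in the crop they are at x≈535 and 630, and the knob is at 587. Descend and close.

{"api": "jog_arm", "payload": {
  "commands": "100 -2.5 -1.7 15 0 0 0; 100 0 0 16 0 0 0; 100 0 0 16 0 0 0; 100 0 0 10 0 0 0; 100 0 0 5 0 0 0; 100 0 0 0 0 0 0; 30 0 0 0 0 0 0; 30 0 0 0 0 0 0; 30 0 0 0 0 0 0",
  "grip_force": 40
}}

```text
t: 7.07
tcp_pos: [453.7, -237.9, 135.6]
tcp_rot: [0.001, 0.584, 0.812, 0.0]
force: [-0.1, 0.7, -0.0]
gripper_width: 0.604
```

{"api": "jog_arm", "payload": {
  "commands": "0 0 0 0 0 0 0; 0 0 0 0 0 0 0; 0 0 0 0 0 0 0; 0 0 0 0 0 0 0; 0 0 0 0 0 0 0"
}}

```text
t: 7.48
tcp_pos: [453.5, -237.7, 135.5]
tcp_rot: [0.0, 0.584, 0.812, 0.0]
force: [-1.8, 0.9, 5.5]
gripper_width: 0.363
```

```bash
cat > ob.py <<'E'
from h import *; from station import manip
o=manip.observe(); print(o["t"],o["tcp_pos"].round(2),"w",round(o["gripper_width"],4),"F",o["force"].round(1),"M",o["torque"].round(3),tool(o,[453.5,-236,134])[2],"j7",o["joint_pos"][6])
E
python3 ob.py
```

```text
7.4833 [ 453.49 -237.7   135.46] w 0.3627 F [-1.8  0.9  5.5] M [ 0.196  0.284 -0.007] 0.323 j7 0.9606803299804568
```

Gripped: opening 30.8 mm, and the knob is 32 mm. Turning clockwise with a firmer grip.

{"api": "jog_arm", "payload": {
  "commands": "0 0 0 0 0 0 0; 0 0 0 0 0 0 0; 0 0 0 0 0 0 0.06; 0 0 0 0 0 0 0.06; 0 0 0 0 0 0 0.06; 0 0 0 0 0 0 0.06; 0 0 0 0 0 0 0.06; 0 0 0 0 0 0 0.06; 0 0 0 0 0 0 0; 0 0 0 0 0 0 0",
  "grip_force": 80
}}

```text
t: 8.32
tcp_pos: [453.5, -237.7, 135.6]
tcp_rot: [0.0, 0.72, 0.694, 0.0]
force: [-2.3, 1.3, 8.6]
gripper_width: 0.352
```

```bash
python3 ob.py
```

```text
8.3167 [ 453.53 -237.7   135.63] w 0.3519 F [-2.3  1.3  8.6] M [ 0.212  0.443 -0.026] -0.037 j7 0.6615606122678999
```

{"api": "jog_arm", "payload": {
  "commands": "0 0 0 0 0 0 0.06; 0 0 0 0 0 0 0.06; 0 0 0 0 0 0 0.06; 0 0 0 0 0 0 0.06; 0 0 0 0 0 0 0; 0 0 0 0 0 0 0"
}}

```text
t: 8.82
tcp_pos: [453.6, -237.7, 135.6]
tcp_rot: [0.0, 0.798, 0.603, 0.0]
force: [-2.4, 1.8, 9.2]
gripper_width: 0.353
```

```bash
python3 ob.py
```

```text
8.8167 [ 453.55 -237.69  135.61] w 0.3527 F [-2.4  1.8  9.2] M [0.23  0.45  0.001] -0.277 j7 0.46413513996728545
```

{"api": "jog_arm", "payload": {
  "commands": "0 0 0 0 0 0 0.04; 0 0 0 0 0 0 0; 0 0 0 0 0 0 0.04; 0 0 0 0 0 0 0; 0 0 0 0 0 0 0"
}}

```text
t: 9.23
tcp_pos: [453.5, -237.7, 135.6]
tcp_rot: [0.0, 0.821, 0.57, 0.0]
force: [-0.3, 1.3, 7.5]
gripper_width: 0.346
```

```bash
python3 ob.py
```

```text
9.2333 [ 453.55 -237.71  135.61] w 0.3465 F [-0.3  1.3  7.5] M [ 0.223  0.448 -0.04 ] -0.357 j7 0.3986903122714459
```

{"api": "jog_arm", "payload": {
  "commands": "0 0 0 0 0 0 0.03; 0 0 0 0 0 0 0.03; 0 0 0 0 0 0 0; 0 0 0 0 0 0 0"
}}

```text
t: 9.57
tcp_pos: [453.6, -237.7, 135.6]
tcp_rot: [0.0, 0.838, 0.545, 0.0]
force: [-1.1, 1.4, 9.1]
gripper_width: 0.351
```

```bash
python3 ob.py
```

```text
9.5667 [ 453.56 -237.75  135.63] w 0.3506 F [-1.1  1.4  9.1] M [ 0.266  0.351 -0.062] -0.417 j7 0.3497127038927097
```

{"api": "jog_arm", "payload": {
  "commands": "0 0 0 0 0 0 0.03; 0 0 0 0 0 0 0.03; 0 0 0 0 0 0 0; 0 0 0 0 0 0 0"
}}

```text
t: 9.9
tcp_pos: [453.6, -237.7, 135.6]
tcp_rot: [0.0, 0.854, 0.52, 0.0]
force: [-2.1, 1.6, 7.6]
gripper_width: 0.348
```

```bash
python3 ob.py
```

```text
9.9 [ 453.56 -237.74  135.64] w 0.3478 F [-2.1  1.6  7.6] M [ 0.193  0.444 -0.042] -0.477 j7 0.3007789726144999
```

{"api": "jog_arm", "payload": {
  "commands": "0 0 0 0 0 0 0.03; 0 0 0 0 0 0 0.03; 0 0 0 0 0 0 0; 0 0 0 0 0 0 0"
}}

```text
t: 10.23
tcp_pos: [453.6, -237.7, 135.6]
tcp_rot: [0.0, 0.869, 0.494, 0.0]
force: [-2.2, 1.2, 8.5]
gripper_width: 0.347
```

```bash
python3 ob.py
```

```text
10.2333 [ 453.57 -237.73  135.62] w 0.3473 F [-2.2  1.2  8.5] M [ 0.222  0.386 -0.026] -0.537 j7 0.2519463126291929
```

{"api": "jog_arm", "payload": {
  "commands": "0 0 0 0 0 0 0.03; 0 0 0 0 0 0 0.03; 0 0 0 0 0 0 0; 0 0 0 0 0 0 0"
}}

```text
t: 10.57
tcp_pos: [453.6, -237.8, 135.6]
tcp_rot: [0.0, 0.883, 0.47, -0.0]
force: [-1.7, 0.4, 8.9]
gripper_width: 0.353
```

```bash
python3 ob.py
```

```text
10.5667 [ 453.6  -237.77  135.63] w 0.3531 F [-1.7  0.4  8.9] M [0.074 0.558 1.424] -0.592 j7 0.20560117628160995
```

The stop shows: torque 1.42 N m. I unwind in small steps to see where the load falls to zero.

{"api": "jog_arm", "payload": {
  "commands": "0 0 0 0 0 0 -0.01; 0 0 0 0 0 0 0"
}}

```text
t: 10.73
tcp_pos: [453.6, -237.8, 135.6]
tcp_rot: [0.0, 0.88, 0.474, 0.0]
force: [-2.5, 0.3, 8.2]
gripper_width: 0.353
```

```bash
python3 ob.py
```

```text
10.7333 [ 453.59 -237.76  135.63] w 0.3528 F [-2.5  0.3  8.2] M [0.082 0.497 1.224] -0.582 j7 0.21383142295644803
```

{"api": "jog_arm", "payload": {
  "commands": "0 0 0 0 0 0 -0.01; 0 0 0 0 0 0 0"
}}

```text
t: 10.9
tcp_pos: [453.6, -237.8, 135.6]
tcp_rot: [0.0, 0.878, 0.478, 0.0]
force: [-1.5, 0.2, 8.0]
gripper_width: 0.35
```

```bash
python3 ob.py
```

```text
10.9 [ 453.56 -237.75  135.62] w 0.3501 F [-1.5  0.2  8. ] M [0.079 0.491 1.014] -0.573 j7 0.22160004881222253
```

{"api": "jog_arm", "payload": {
  "commands": "0 0 0 0 0 0 -0.01; 0 0 0 0 0 0 0"
}}

```text
t: 11.07
tcp_pos: [453.6, -237.8, 135.6]
tcp_rot: [0.0, 0.876, 0.482, 0.0]
force: [-3.1, 0.5, 8.0]
gripper_width: 0.35
```

```bash
python3 ob.py
```

```text
11.0667 [ 453.58 -237.76  135.63] w 0.35 F [-3.1  0.5  8. ] M [0.175 0.497 0.826] -0.564 j7 0.2293038763498085
```

{"api": "jog_arm", "payload": {
  "commands": "0 0 0 0 0 0 -0.02; 0 0 0 0 0 0 -0.02; 0 0 0 0 0 0 0; 0 0 0 0 0 0 0"
}}

```text
t: 11.4
tcp_pos: [453.6, -237.7, 135.6]
tcp_rot: [0.0, 0.867, 0.499, 0.001]
force: [-1.0, 0.6, 8.2]
gripper_width: 0.349
```

```bash
python3 ob.py
```

```text
11.4 [ 453.59 -237.74  135.64] w 0.3494 F [-1.   0.6  8.2] M [0.255 0.415 0.004] -0.527 j7 0.26039153353863775
```

{"api": "jog_arm", "payload": {
  "commands": "0 0 0 0 0 0 -0.05; 0 0 0 0 0 0 -0.1; 0 0 0 0 0 0 -0.1; 0 0 0 0 0 0 -0.1; 0 0 0 0 0 0 -0.1; 0 0 0 0 0 0 -0.1; 0 0 0 0 0 0 -0.1; 0 0 0 0 0 0 -0.1; 0 0 0 0 0 0 -0.05; 0 0 0 0 0 0 0"
}}

```text
t: 12.23
tcp_pos: [453.5, -237.7, 135.6]
tcp_rot: [0.0, 0.603, 0.798, 0.0]
force: [-2.4, 0.4, 7.6]
gripper_width: 0.347
```

```bash
python3 ob.py
```

```text
12.2333 [ 453.49 -237.68  135.64] w 0.3473 F [-2.4  0.4  7.6] M [0.281 0.375 0.097] 0.276 j7 0.9207166522238532
```

{"api": "jog_arm", "payload": {
  "commands": "0 0 0 0 0 0 -0.05; 0 0 0 0 0 0 -0.1; 0 0 0 0 0 0 -0.1; 0 0 0 0 0 0 -0.1; 0 0 0 0 0 0 -0.1; 0 0 0 0 0 0 -0.1; 0 0 0 0 0 0 -0.1; 0 0 0 0 0 0 -0.05; 0 0 0 0 0 0 0; 0 0 0 0 0 0 0"
}}

```text
t: 13.07
tcp_pos: [453.4, -237.7, 135.6]
tcp_rot: [0.0, 0.294, 0.956, 0.0]
force: [-1.9, 1.8, 7.3]
gripper_width: 0.349
```

```bash
python3 ob.py
```

```text
13.0667 [ 453.44 -237.75  135.63] w 0.3492 F [-1.9  1.8  7.3] M [0.238 0.421 0.09 ] 0.973 j7 1.506221246123788
```

{"api": "jog_arm", "payload": {
  "commands": "0 0 0 0 0 0 -0.04; 0 0 0 0 0 0 -0.03; 0 0 0 0 0 0 0; 0 0 0 0 0 0 0; 0 0 0 0 0 0 0"
}}

```text
t: 13.48
tcp_pos: [453.4, -237.8, 135.6]
tcp_rot: [0.0, 0.261, 0.965, 0.0]
force: [-2.5, 1.5, 8.2]
gripper_width: 0.348
```

```bash
python3 ob.py
python3 - <<'E'
from h import *; from station import manip
t=manip.capture("top")[:,:,::-1];s=manip.capture("scene")[:,:,::-1]
cv2.imwrite("pics/f1.png",np.hstack([cv2.resize(s[195:255,225:303],(390,300),interpolation=2),cv2.resize(s[100:390,130:507],(390,300))]))
E
```

```text
13.4833 [ 453.43 -237.77  135.62] w 0.3482 F [-2.5  1.5  8.2] M [0.185 0.426 0.059] 1.043 j7 1.565262226833916
```

View pics/f1.png

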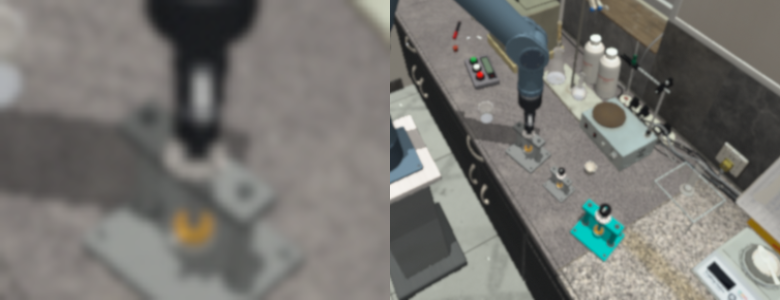

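The hand grips the knob, the bystanders are where they were, and all the keys are up. Handing in.

```bash
python3 -c "
from station import manip; print(manip.finish_job())"
```

```text
the job is handed in; nothing more can be done
None
```

I pressed the green key and then the white key. I then turned the large grey press's knob clockwise to its stop, backed it off a quarter turn, and handed the job in at 13.6 s with the knob still gripped at 80 N.

- **Keys:** both hit bottom, green with 33 N at z 45.6 mm and white with 50 N at z 45.3 mm. The last picture shows all three keys up, and I did not touch the red one.
- **Screw:** the stop showed as a jump to 1.4 N m after about 0.87 rad, against 0.82 rad estimated from the index line. As I unwound, the load fell to zero at a hand angle of -0.527 rad. I then backed off to 1.043 rad, which is 1.570 rad.
- **Not confirmed:** the hand hides the index line at the end, so the quarter turn rests on the hand angle. The loading and unloading readings suggest the grip slipped about 0.01 rad at most. The torque readings while turning were too small and inconsistent in sign to confirm the screw's friction.
- **Surroundings:** the last picture shows no bystander visibly moved, though I judged that by eye.

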